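# Seat the peg tray in the free well, fill it and latch it

### The job

Put the clothes pegs away: seat the green peg tray flat and square in the well of the grey holder that the masking tape does not occupy (a stray peg lies in that well and its orange latch may be partly in the way), and push that well's latch fully home over the tray. Every clothes peg there is, the stray one too, must end up lying flat in a tray pocket of its own. Leave the masking tape in its well; pegs lying farther left, beyond the wooden box, are not meant.

Things in the scene. Friction and masses are not known exactly. Their poses are not given: they have to be found in the camera images.
- well_near (a point): Centre of the floor of the near well of the fixed grey holder (floor 5 mm thick). It has two equal wells in a row along its x, 128 mm (x) by 181 mm (y) inside, centres 140 mm apart. Walls rise straight 8 mm above the well floor, then flare out at 45 degrees for 5 mm as a lead-in, to 18 mm above the worktop. z up; x, y are the holder's.
- well_far (a point): Centre of the floor of the far well of the same holder, same size and axes.
- latch_near (a joint): Orange slide latch at the middle of the near well's holder +y end. 0 = fully drawn back; 0.026 m = fully home, its tongue (24 mm wide, 5 thick, underside 21.5 mm above the worktop) 22 mm in over the well, 4.5 mm above a seated tray's rim. Moves along holder -y as it grows; stays where left (1.5 N friction). May start partly in, blocking the well (from 0.003).
- latch_far (a joint): The same for the far well.
- knob_near (a point): Middle of the upright orange knob on the near latch: a 14 mm cylinder 26 mm tall, standing 26.5 to 52.5 mm above the worktop; the point is 39.5 mm above the worktop. On each side in holder x, 19 mm from its axis at the outside, a low guide rail (top 27 mm above the worktop). Axes as the holder.
- knob_far (a point): The same on the far latch.
- tray_fin (a point): Loose green peg tray, 123 (x) by 176 (y) mm, rim 12 mm high, 0.25 kg. The point is on its carrying fin over its centre, 30 mm above its underside; the fin is 12 mm thick (x), 50 mm long (y), its top 44 mm above the underside. Fits a well with 2.5 mm to spare all round, either way round, its y along the holder's y; seated, its underside lies on the well floor.
- masking_tape: Masking tape roll, 100 mm across, 25 mm high, lying flat in one of the wells. Origin at the centre of its underside.
- pocket_1 (a point): Centre of the floor of the tray's pocket at its -x -y corner (46 mm and 44 mm from the tray's middle), 4 mm above the tray's underside. The pocket is 18 mm (tray x) by 76 mm (tray y) at its floor, its walls 8 mm high, the side walls flaring out by 2.5 mm over their upper half; over the middle 40 mm of its length it has no side walls, so that fingers can reach down on both sides. Axes as the tray.
- pocket_2 (a point): Centre of the floor of the tray's pocket at its -x +y corner (46 mm and 44 mm from the tray's middle), 4 mm above the tray's underside. The pocket is 18 mm (tray x) by 76 mm (tray y) at its floor, its walls 8 mm high, the side walls flaring out by 2.5 mm over their upper half; over the middle 40 mm of its length it has no side walls, so that fingers can reach down on both sides. Axes as the tray.
- pocket_3 (a point): Centre of the floor of the tray's pocket at its +x -y corner (46 mm and 44 mm from the tray's middle), 4 mm above the tray's underside. The pocket is 18 mm (tray x) by 76 mm (tray y) at its floor, its walls 8 mm high, the side walls flaring out by 2.5 mm over their upper half; over the middle 40 mm of its length it has no side walls, so that fingers can reach down on both sides. Axes as the tray.
- pocket_4 (a point): Centre of the floor of the tray's pocket at its +x +y corner (46 mm and 44 mm from the tray's middle), 4 mm above the tray's underside. The pocket is 18 mm (tray x) by 76 mm (tray y) at its floor, its walls 8 mm high, the side walls flaring out by 2.5 mm over their upper half; over the middle 40 mm of its length it has no side walls, so that fingers can reach down on both sides. Axes as the tray.
- peg_1_mid (a point): Centre of a clothes peg, wooden (pale brown), always there and starting in the free well: 14 mm wide (its x), 72 mm long (its y), 12 mm high (z), 20 g. Lying flat the point is 6 mm above what it lies on.
- peg_2_mid (a point): Centre of a clothes peg, blue: 14 mm wide (its x), 72 mm long (its y), 12 mm high (z), 20 g. Lying flat the point is 6 mm above what it lies on. May be absent; starts on the worktop at the left.
- peg_3_mid (a point): Centre of a clothes peg, purple: 14 mm wide (its x), 72 mm long (its y), 12 mm high (z), 20 g. Lying flat the point is 6 mm above what it lies on. May be absent; starts on the worktop at the left.
- peg_4_mid (a point): Centre of a clothes peg, wooden (pale brown): 14 mm wide (its x), 72 mm long (its y), 12 mm high (z), 20 g. Lying flat the point is 6 mm above what it lies on. May be absent; starts on the worktop at the left.
There are look-alikes about, which are no part of the job. What is shaped like the part that bears peg_4_mid but red or turquoise is not meant.

How it is judged:
On the way, in this order (a step that is already met when the one before it is completed fails the run):
1. the tray is seated flat and square in the free well (((horizontal distance between tray_fin and well_near below 0.006 m and z of tray_fin in the frame of well_near below 0.0335 m and angle between the y axis of tray_fin and the y axis of well_near, either way round below 0.05 rad and angle between tray_fin's own z axis and vertical below 0.05 rad) or (horizontal distance between tray_fin and well_far below 0.006 m and z of tray_fin in the frame of well_far below 0.0335 m and angle between the y axis of tray_fin and the y axis of well_far, either way round below 0.05 rad and angle between tray_fin's own z axis and vertical below 0.05 rad))), for 0.2 s.
2. that well's latch is fully home over the seated tray (((horizontal distance between tray_fin and well_near below 0.006 m and z of tray_fin in the frame of well_near below 0.0335 m and angle between the y axis of tray_fin and the y axis of well_near, either way round below 0.05 rad and angle between tray_fin's own z axis and vertical below 0.05 rad and value of joint latch_near above 0.022 m) or (horizontal distance between tray_fin and well_far below 0.006 m and z of tray_fin in the frame of well_far below 0.0335 m and angle between the y axis of tray_fin and the y axis of well_far, either way round below 0.05 rad and angle between tray_fin's own z axis and vertical below 0.05 rad and value of joint latch_far above 0.022 m))), for 0.2 s.
At the end, for the whole second after the job is handed in: Tray in the free well (middle within 6 mm, within 3.5 mm of its floor, level and square to 0.05 rad); that latch at 22 mm or more; every peg present in its own pocket (within 6 mm, centre under 8.5 mm above its floor, along it to 0.1 rad); masking tape still in its well (((horizontal distance between tray_fin and well_near below 0.006 m and z of tray_fin in the frame of well_near below 0.0335 m and angle between the y axis of tray_fin and the y axis of well_near, either way round below 0.05 rad and angle between tray_fin's own z axis and vertical below 0.05 rad and value of joint latch_near above 0.022 m) or (horizontal distance between tray_fin and well_far below 0.006 m and z of tray_fin in the frame of well_far below 0.0335 m and angle between the y axis of tray_fin and the y axis of well_far, either way round below 0.05 rad and angle between tray_fin's own z axis and vertical below 0.05 rad and value of joint latch_far above 0.022 m)) and ((horizontal distance between peg_1_mid and pocket_1 below 0.006 m and z of peg_1_mid in the frame of pocket_1 below 0.0085 m and angle between the y axis of peg_1_mid and the y axis of pocket_1, either way round below 0.1 rad) or (horizontal distance between peg_1_mid and pocket_2 below 0.006 m and z of peg_1_mid in the frame of pocket_2 below 0.0085 m and angle between the y axis of peg_1_mid and the y axis of pocket_2, either way round below 0.1 rad) or (horizontal distance between peg_1_mid and pocket_3 below 0.006 m and z of peg_1_mid in the frame of pocket_3 below 0.0085 m and angle between the y axis of peg_1_mid and the y axis of pocket_3, either way round below 0.1 rad) or (horizontal distance between peg_1_mid and pocket_4 below 0.006 m and z of peg_1_mid in the frame of pocket_4 below 0.0085 m and angle between the y axis of peg_1_mid and the y axis of pocket_4, either way round below 0.1 rad)) and ((horizontal distance between peg_2_mid and pocket_1 below 0.006 m and z of peg_2_mid in the frame of pocket_1 below 0.0085 m and angle between the y axis of peg_2_mid and the y axis of pocket_1, either way round below 0.1 rad) or (horizontal distance between peg_2_mid and pocket_2 below 0.006 m and z of peg_2_mid in the frame of pocket_2 below 0.0085 m and angle between the y axis of peg_2_mid and the y axis of pocket_2, either way round below 0.1 rad) or (horizontal distance between peg_2_mid and pocket_3 below 0.006 m and z of peg_2_mid in the frame of pocket_3 below 0.0085 m and angle between the y axis of peg_2_mid and the y axis of pocket_3, either way round below 0.1 rad) or (horizontal distance between peg_2_mid and pocket_4 below 0.006 m and z of peg_2_mid in the frame of pocket_4 below 0.0085 m and angle between the y axis of peg_2_mid and the y axis of pocket_4, either way round below 0.1 rad)) and ((horizontal distance between peg_3_mid and pocket_1 below 0.006 m and z of peg_3_mid in the frame of pocket_1 below 0.0085 m and angle between the y axis of peg_3_mid and the y axis of pocket_1, either way round below 0.1 rad) or (horizontal distance between peg_3_mid and pocket_2 below 0.006 m and z of peg_3_mid in the frame of pocket_2 below 0.0085 m and angle between the y axis of peg_3_mid and the y axis of pocket_2, either way round below 0.1 rad) or (horizontal distance between peg_3_mid and pocket_3 below 0.006 m and z of peg_3_mid in the frame of pocket_3 below 0.0085 m and angle between the y axis of peg_3_mid and the y axis of pocket_3, either way round below 0.1 rad) or (horizontal distance between peg_3_mid and pocket_4 below 0.006 m and z of peg_3_mid in the frame of pocket_4 below 0.0085 m and angle between the y axis of peg_3_mid and the y axis of pocket_4, either way round below 0.1 rad)) and ((horizontal distance between peg_4_mid and pocket_1 below 0.006 m and z of peg_4_mid in the frame of pocket_1 below 0.0085 m and angle between the y axis of peg_4_mid and the y axis of pocket_1, either way round below 0.1 rad) or (horizontal distance between peg_4_mid and pocket_2 below 0.006 m and z of peg_4_mid in the frame of pocket_2 below 0.0085 m and angle between the y axis of peg_4_mid and the y axis of pocket_2, either way round below 0.1 rad) or (horizontal distance between peg_4_mid and pocket_3 below 0.006 m and z of peg_4_mid in the frame of pocket_3 below 0.0085 m and angle between the y axis of peg_4_mid and the y axis of pocket_3, either way round below 0.1 rad) or (horizontal distance between peg_4_mid and pocket_4 below 0.006 m and z of peg_4_mid in the frame of pocket_4 below 0.0085 m and angle between the y axis of peg_4_mid and the y axis of pocket_4, either way round below 0.1 rad)) and z of masking_tape in the frame of well_near below 0.02 m and (horizontal distance between masking_tape and well_near below 0.06 m or horizontal distance between masking_tape and well_far below 0.06 m)); the robot touches nothing.
It fails at once if the masking tape is lifted out of its well (z of masking_tape in the frame of well_near above 0.04 m).
Of peg_2, peg_3, peg_4 only 1 to 3 are there at a start; the rules pass over those that are not, and their reading is None.
At some moment in a run one of peg_1, peg_2, peg_3, peg_4 may be knocked a few centimetres aside while the robot is not near it.
Once in a run the grip may slacken for a moment while it holds something.
It also fails if it takes over 210 s, if anything falls off the work surface, if the arm or the gripper's body presses on something with over 40 N, if the wrist force passes 120 N, or if a joint passes its speed limit or range.

### The arm

A 6-joint arm with a two-finger parallel gripper is mounted at the origin on a cart in front of the work surface, level with it; the furniture and walls round the work are solid. World frame = base frame: x ahead of the robot, y to its left, z up, the work surface at z = 0. Lengths are in m, angles in rad, forces in N, time in s.
With the tool pointing down it reaches from about 0.35 to 0.85 m from the base axis. Payload 8.1 kg.
Tool frame: the origin (TCP) lies midway between the tips of the shut fingers; the grasp point (between the pads) lies 19 mm behind it (robot.grip_point_offset is the distance from the TCP to the grasp point, in m); z points along the fingers, y is the line along which they close (so a half turn about z gives the same grasp; the last joint's range is limited). The gripper opens to 93 mm and grips with 3 to 60 N. Pads are 15 mm wide; open, the fingers measure 128 mm over their backs; the gripper's body (75 mm by 188 mm) begins 65 mm behind the grasp point.
Start: joints at [-0.085, 0.13, 1.488, -0, 1.523, -0.085], TCP at [0.6, 0, 0.219] pointing down, gripper open.
Joint ranges: [-2.96, 2.96], [-0.89, 2.26], [0.02, 2.5], [-1.34, 4.48], [0, 2.73], [-2.66, 2.66]. Speed limits (rad/s): [2.39, 2.39, 2.79, 3.14, 3.14, 3.14].

### API

Orientations are given as a rotation vector (axis times angle).
In Python, from plant import robot, read_camera, job gives the robot as it stands.
- The arm moves only by the shell command python3 -m inch 'ROWS' [FORCE]. ROWS is JSON, one flat list of numbers, 5 for each row, row after row: the shift along the world's x, y, z in mm, then the turn about the world's z in degrees, then the opening in per cent of the stroke, from 0 (shut) to 100 (fully open). In form: [dx, dy, dz, yaw, hand, dx, dy, dz, yaw, hand, ...]. A call has 1 to 10 rows; each row is the pose to reach, as a shift and turn from the pose commanded when the call began; what a row does not reach only later rows make up. A row lasts 1/12 s, in which the tool goes at most 41.7 mm and 7.16 degrees, less where a joint would pass 70% of its speed; a pose out of reach is approached as far as the arm can. A call with a gripper value outside its range is refused whole. The fingers move at their own pace and stop on an object; FORCE is the grip in N (left out, the last holds). Time passes only in rows, so rows that repeat a pose let the fingers close. It gives the time, the measured TCP pose, the force, the opening and the grip force at its end, in the units of the state.
- robot.read_state(): the state, without advancing time (a new reading comes with each control period).
- read_camera(name): name is "scene" or "side" or "wrist"; returns a dict with "image" (384x512x3 uint8, blue, green, red), "K" (3x3 intrinsics, pixels), "extrinsics" (4x4, takes a point from world to camera coordinates); the wrist camera has in their place "mount" (4x4, takes a point from camera to tool coordinates, whose origin is the TCP and whose axes are the flange's). Camera axes: x right, y down, z forward; pixel columns grow to the right and rows downward; lengths in m; the calibration is good to about 2 mm. A picture is of the moment at which its call begins: read the wrist's pose just before it. There is no depth.
- job.close_job(): hands the job in; it is judged then, once.
The state is a dict: "t": time; "q": joint angles; "dq": joint speeds; "joint_torque": joint torques, N m; "tool_pos": TCP position; "orientation": TCP orientation; "force": force on the tool from outside, world axes, zero at the start; "wrist_torque": the same for the moment, N m; "opening": finger opening in m; "gripper_force": force on a finger pad.
Only numpy, scipy, OpenCV 4.12 (cv2) and the standard library are available. Lean on these libraries where they do the work, as an engineer would, in place of code of your own. Each camera call takes 0.05 s, during which the arm holds its last target. There are 200 camera calls.

## Working session

There is one attempt and no reset: what is moved stays moved. The work goes in short steps, Python scripts to look and compute and a shell command to move; the robot and the scene stay as the last step left them, time stands still between calls to the robot, and variables do not carry over. Pictures are saved under pics/ and viewed, at most 14 in all, crops included, and the job is handed in when it is done.

```bash
ls; mkdir -p pics; python3 - <<'E'
from plant import robot, read_camera
import cv2,numpy as np
a=read_camera("scene");b=read_camera("side")
print(robot.read_state())
for n,c in(("scene",a),("side",b)):
    cv2.imwrite(f"pics/{n}0.png",c["image"]);print(c["K"],c["extrinsics"])
s=robot.read_state();w=read_camera("wrist");cv2.imwrite("pics/wrist0.png",w["image"]);print(w["K"],w["mount"],robot.grip_point_offset)
E
```

```text
pics
{'t': 0.1, 'q': array([-8.54120863e-02,  1.31108108e-01,  1.48920086e+00,  1.72591920e-05,
        1.52299427e+00, -8.53844603e-02]), 'dq': array([ 0.00035754, -0.00251606,  0.00032921,  0.00075515, -0.0019728 ,
        0.00175268]), 'joint_torque': array([ 2.89806376e-03, -5.61339462e+01, -4.93095982e+01,  7.72326719e-02,
        2.89617141e-02, -2.83941080e-05]), 'tool_pos': array([5.99471900e-01, 6.68375990e-05, 2.17662189e-01]), 'orientation': array([-2.22053976e+00, -2.22047655e+00,  1.70957294e-03]), 'force': array([-0.32430728,  0.81576999,  0.05081799]), 'wrist_torque': array([-0.0259903 ,  0.0689209 , -0.02568739]), 'gripper_force': 0.0, 'opening': 0.09296332655206875}
[[481.62689418   0.         250.65979349]
 [  0.         481.62689418 190.96789507]
 [  0.           0.           1.        ]] [[-0.55842747 -0.82936926  0.01747531  0.345224  ]
 [-0.57313496  0.3704999  -0.73092144  0.32177456]
 [ 0.59972917 -0.41818233 -0.68223784  1.50972776]
 [ 0.          0.          0.          1.        ]]
[[350.04549646   0.         254.63717354]
 [  0.         350.04549646 190.96233014]
 [  0.           0.           1.        ]] [[-0.85760829 -0.51425334  0.00717856  0.50108608]
 [-0.35900144  0.58858699 -0.72435027  0.21611127]
 [ 0.36827434 -0.62378591 -0.68939477  1.02483839]
 [ 0.          0.          0.          1.        ]]
[[271.73919505   0.         254.92758702]
 [  0.         271.73919505 189.5800363 ]
 [  0.           0.           1.        ]] [[ 2.04876412e-04 -9.60278678e-01 -2.79042684e-01  7.70049917e-02]
 [ 9.99999750e-01  7.91241489e-06  7.06982298e-04  1.29493207e-03]
 [-6.76692124e-04 -2.79042759e-01  9.60278439e-01 -1.66111093e-01]
 [ 0.00000000e+00  0.00000000e+00  0.00000000e+00  1.00000000e+00]] 0.0188
```

View pics/scene0.png

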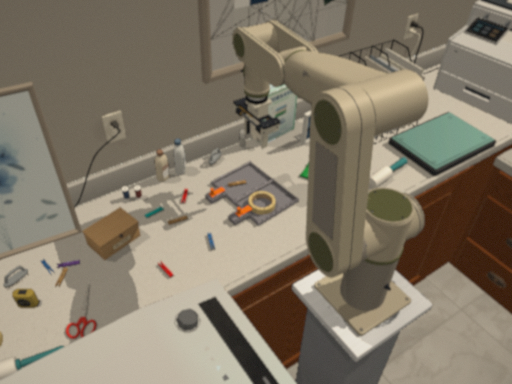

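View pics/wrist0.png

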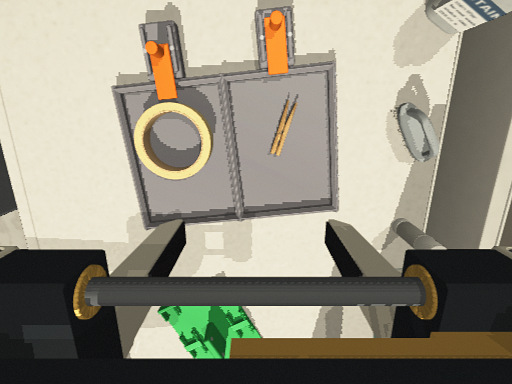

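View pics/side0.png

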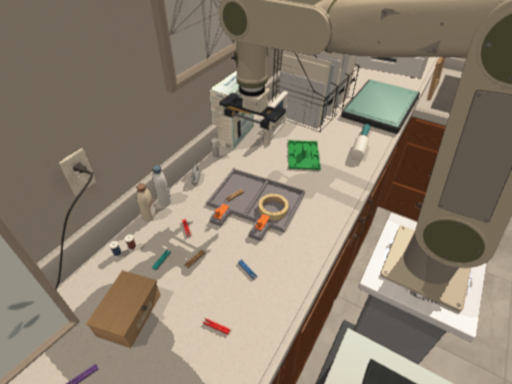

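The tape is in the near well and the stray wooden peg in the far well (wrist ~285,125), with the far latch's orange tongue partly in (~278,70). The tray is green (side ~303,155). The blue peg (side 247,269) and a wooden peg (195,258) are on the worktop. Purple lies beyond the box, so I leave it alone. Red and teal are look-alikes.

```bash
cat > h.py <<'E'
from plant import robot, read_camera
import cv2,numpy as np
def get(name):
    s=robot.read_state();c=read_camera(name)
    if name=="wrist":
        R=cv2.Rodrigues(np.array(s["orientation"]))[0];T=np.eye(4);T[:3,:3]=R;T[:3,3]=s["tool_pos"];c["P"]=T@c["mount"]
    else: c["P"]=np.linalg.inv(c["extrinsics"])
    return c
def cast(c,uv,z):
    uv=np.atleast_2d(uv).astype(float)
    d=np.c_[uv,np.ones(len(uv))]@np.linalg.inv(c["K"]).T@c["P"][:3,:3].T
    o=c["P"][:3,3];return (o+d*((z-o[2])/d[:,2])[:,None])[:,:2]
HSV=dict(green=((50,100,50),(75,255,255)),orange=((5,200,140),(14,255,255)),blue=((100,90,50),(120,255,255)),purple=((122,60,40),(150,255,255)),wood=((8,70,60),(20,200,235)))
def mask(c,col):
    return cv2.inRange(cv2.cvtColor(c["image"],cv2.COLOR_BGR2HSV),*HSV[col])
def blobs(c,col,z,amin=25,roi=None):
    """list of (area px, centre px, world rect centre mm, size mm, long-axis deg)"""
    m=mask(c,col)
    if roi: k=np.zeros_like(m);k[roi[1]:roi[3],roi[0]:roi[2]]=1;m=m*k
    out=[]
    for k in cv2.findContours(m,cv2.RETR_EXTERNAL,cv2.CHAIN_APPROX_NONE)[0]:
        a=cv2.contourArea(k)
        if a<amin: continue
        w=cast(c,k[:,0,:],z)*1000
        (x,y),(sx,sy),an=cv2.minAreaRect(w.astype(np.float32))
        if sx<sy: sx,sy,an=sy,sx,an+90
        an=(an+90)%180-90
        out.append((int(a),k[:,0].mean(0).round().astype(int).tolist(),[round(x,1),round(y,1)],[round(sx,1),round(sy,1)],round(an,1)))
    return sorted(out,reverse=True)
E
python3 - <<'E'
from h import *
for n in("side","scene","wrist"):
    c=get(n)
    for col,z in(("green",.012),("orange",.035),("blue",.012),("purple",.012),("wood",.012)):
        for b in blobs(c,col,z)[:6]: print(n,col,*b)
c=get("wrist")
print("holder corners",cast(c,[(115,87),(334,64),(337,210),(150,228)],.018))
for px in [(285,125),(303,160)]: print(cv2.cvtColor(c["image"],cv2.COLOR_BGR2HSV)[px[1]-8:px[1]+8:4,px[0]-8:px[0]+8:4].tolist())
E
```

```text
side green 744 [303, 155] [527.9, -278.0] [175.4, 118.4] -62.8
side blue 49 [246, 269] [437.3, 289.7] [62.6, 11.1] -20.1
side purple 131 [82, 375] [603.7, 722.4] [63.6, 13.4] 70.0
side wood 7743 [360, 247] [145.5, -140.8] [1312.1, 171.3] 89.9
side wood 3369 [125, 309] [646.9, 548.7] [185.9, 142.2] -75.9
side wood 719 [270, 211] [482.0, 56.3] [169.7, 100.3] -65.9
side wood 242 [435, 77] [209.3, -1289.8] [590.6, 40.1] -85.5
side wood 127 [220, 211] [633.4, 144.0] [71.1, 38.8] -83.1
side wood 107 [194, 258] [586.5, 338.1] [71.7, 18.8] 79.8
scene green 44 [305, 172] [548.8, -213.4] [76.7, 25.2] -45.0
scene orange 51 [243, 210] [483.2, 126.6] [58.3, 30.7] -88.1
scene orange 32 [216, 191] [618.8, 157.9] [51.5, 24.5] -86.1
scene purple 33 [68, 263] [603.7, 722.0] [59.2, 11.9] 72.0
scene wood 8979 [476, 229] [94.5, -596.8] [911.4, 354.6] -55.6
scene wood 4462 [283, 305] [67.6, 192.1] [315.0, 283.5] 89.9
scene wood 1744 [111, 232] [656.4, 550.0] [186.2, 167.2] -76.5
scene wood 626 [255, 205] [489.4, 59.4] [175.7, 112.6] -71.7
scene wood 326 [351, 310] [-29.9, 79.9] [171.5, 100.2] 31.4
scene w
[... 462 characters left out ...]
82.3, 52.4] -70.5
wrist wood 420 [284, 126] [638.1, 54.4] [72.3, 14.0] 72.8
holder corners [[ 0.42415816  0.10571078]
 [ 0.69910386  0.13249713]
 [ 0.7190789  -0.05992165]
 [ 0.44761653 -0.08804045]]
[[[14, 20, 169], [16, 124, 117], [16, 98, 167], [18, 131, 206]], [[13, 21, 173], [17, 143, 203], [16, 52, 64], [19, 132, 224]], [[8, 10, 107], [17, 140, 211], [17, 136, 193], [15, 77, 203]], [[16, 123, 116], [18, 132, 234], [19, 124, 230], [8, 17, 168]]]
[[[13, 21, 168], [14, 20, 167], [14, 20, 168], [11, 21, 167]], [[9, 21, 167], [14, 23, 167], [14, 20, 168], [15, 21, 168]], [[13, 22, 166], [11, 21, 168], [13, 21, 169], [14, 23, 167]], [[9, 20, 166], [12, 20, 165], [9, 20, 167], [10, 18, 166]]]
```

```bash
python3 - <<'E'
from h import *
c=get("wrist")
th=np.deg2rad(5.8);R=np.array([[np.cos(th),-np.sin(th)],[np.sin(th),np.cos(th)]])
wf=np.array([642.1,29.7])
def rel(uv,z): return (cast(c,uv,z)*1000-wf)@R
print("knob top",rel((274,17),.0525),cast(c,(274,17),.0525)*1000,"tongue end",rel([(268,73),(287,73)],.0265))
im=cv2.resize(c["image"][0:240,90:350],None,fx=3,fy=2.5,interpolation=cv2.INTER_CUBIC)
im=cv2.resize(c["image"][0:190,210:350],None,fx=4,fy=3.15*1,interpolation=cv2.INTER_CUBIC)
cv2.imwrite("pics/crop1.png",im)
E
```

```text
knob top [[ -5.6809093  145.24324561]] [[621.77042833 173.62561149]] tongue end [[-15.48359499  93.47293687]
 [  7.57699403  91.13670389]]
```

View pics/crop1.png

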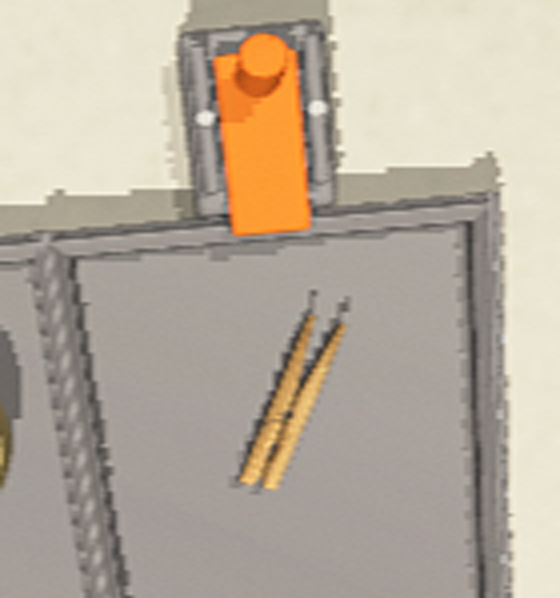

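Crop: the knob top is at (262,52) and the tongue barely over the wall. The stray peg runs diagonally across the middle. I'll hover near the knob and look closer.

```bash
python3 -m inch '[22,130,-70,5.8,70,22,130,-70,5.8,70,22,130,-70,5.8,70,22,130,-70,5.8,70,22,130,-70,5.8,70,22,130,-70,5.8,70,22,130,-70,5.8,70]' 15; python3 - <<'E'
from h import *
c=get("wrist");cv2.imwrite("pics/w1.png",c["image"])
HSV["orange"]=((4,180,60),(16,255,255));HSV["wood"]=((12,90,60),(24,200,255))
for b in blobs(c,"orange",.0265): print(b)
for b in blobs(c,"wood",.017): print(b)
print(robot.read_state()["tool_pos"])
E
```

```text
t: 0.98
tool_pos: [0.6222, 0.1296, 0.1491]
orientation: [2.105, 2.331, -0.0]
force: [0.2, 1.1, 0.1]
opening: 0.0653
gripper_force: 0.0
(1235, [130, 176], [485.1, 122.5], [61.7, 32.0], -83.6)
(1132, [259, 162], [625.7, 152.4], [60.0, 23.5], -84.6)
(7333, [339, 347], [766.2, -89.2], [475.8, 44.6], 5.8)
(1472, [127, 227], [484.5, 61.6], [109.2, 53.4], 14.3)
(867, [498, 60], [854.0, 277.6], [46.8, 19.6], -65.6)
(615, [374, 292], [789.9, -2.2], [85.6, 27.5], -71.9)
(613, [135, 292], [487.7, -32.7], [85.2, 27.6], 83.4)
(504, [262, 237], [637.6, 57.0], [74.2, 14.4], 72.6)
(126, [238, 5], [590.1, 299.6], [13.3, 10.9], 4.4)
[0.62255516 0.12910298 0.14965495]
```

View pics/w1.png

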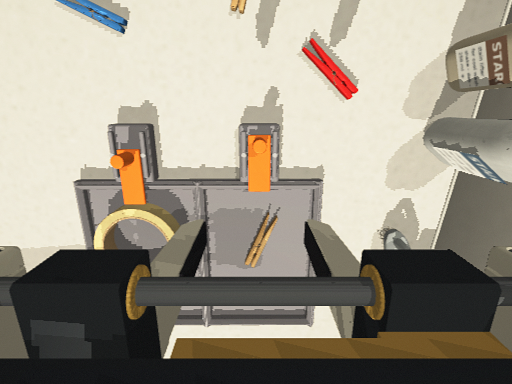

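```bash
python3 - <<'E'
from h import *
c=get("wrist")
th=np.deg2rad(5.8);R=np.array([[np.cos(th),-np.sin(th)],[np.sin(th),np.cos(th)]])
wf=np.array([642.1,29.7])
for n,uv,z in[("knob top",(260,146),.0525),("rim TL",(77,181),.018),("rim TR",(321,181),.018),("rim BR",(311,325),.018),("rim mid top",(200,182),.018),("tongue",(259.5,190),.0265)]:
    p=cast(c,uv,z)*1000;print(n,p.round(1),((p-wf)@R).round(1))
cv2.imwrite("pics/w1c.png",cv2.resize(c["image"][100:340,60:340],None,fx=2.8,fy=2.5,interpolation=cv2.INTER_CUBIC))
E
```

```text
knob top [[624.5 173.6]] [[ -2.9 144.9]]
rim TL [[424.2 109.5]] [[-208.7  101.4]]
rim TR [[698.5 137.1]] [[ 67.  101.2]]
rim BR [[718.6 -60.3]] [[ 67.  -97.3]]
rim mid top [[562.4 122.3]] [[-69.9 100.1]]
tongue [[630.  122.1]] [[-2.7 93.1]]
```

View pics/w1c.png

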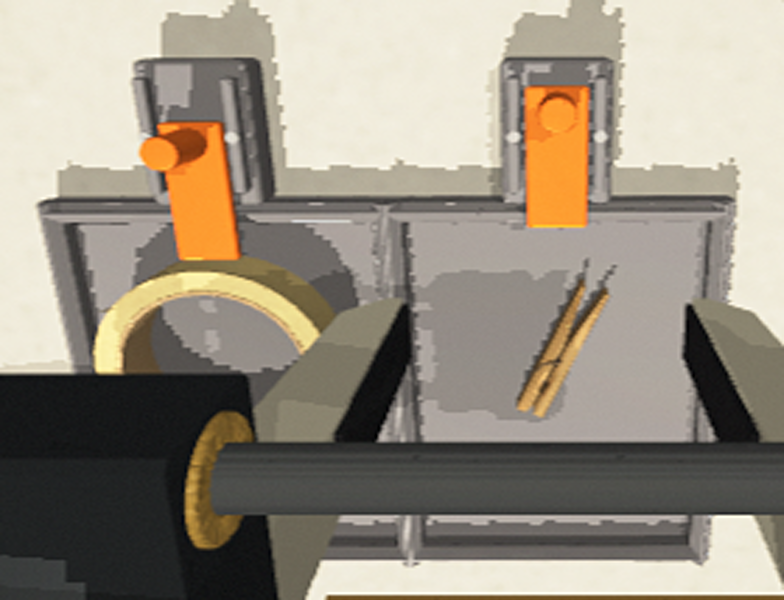

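The knob is at about (624.5,173.6), with the tongue possibly about 3 mm in. I'll grip the knob and draw it back.

```bash
python3 -m inch '[2,44,-40,0,45,2,44,-80,0,45,2,44,-116,0,45,2,44,-116,0,45,2,44,-116,0,45,2,44,-116,0,0,2,44,-116,0,0,2,44,-116,0,0,2,44,-116,0,0]' 20; python3 -m inch '[0,3,0,0,0,-0.5,6,0,0,0,-0.8,8,0,0,0,-0.8,8,0,0,0]' 20
```

```text
t: 1.83
tool_pos: [0.6254, 0.1738, 0.0357]
orientation: [2.106, 2.329, 0.004]
force: [-14.6, -2.1, 10.1]
opening: 0.0199
gripper_force: 7.4
t: 2.17
tool_pos: [0.6219, 0.1769, 0.0341]
orientation: [2.106, 2.328, -0.013]
force: [-12.7, -21.9, 13.6]
opening: 0.0133
gripper_force: 20.0
```

```bash
python3 -m inch '[0,-4,0,0,25,0,-4,0,0,35,0,-4,0,0,35,0,-4,50,0,35,13,-60,70,-10,35,13,-100,70,-18,35,13,-124,70,-23.2,35,13,-124,70,-23.2,35,13,-124,70,-23.2,35]'; python3 - <<'E'
from h import *
c=get("wrist");cv2.imwrite("pics/w2.png",c["image"])
HSV["orange"]=((4,180,60),(16,255,255));HSV["wood"]=((12,90,60),(24,200,255))
for b in blobs(c,"wood",.017): print(b)
print(robot.read_state()["tool_pos"])
E
```

```text
t: 2.92
tool_pos: [0.6373, 0.0559, 0.104]
orientation: [2.535, 1.853, 0.003]
force: [-1.1, 1.6, 0.1]
opening: 0.0322
gripper_force: 0.0
(7355, [274, 347], [604.5, -127.2], [410.4, 37.8], -17.9)
(895, [142, 224], [521.9, 62.2], [86.7, 36.3], -52.7)
(651, [254, 189], [638.0, 56.4], [72.2, 12.4], 72.6)
(581, [91, 245], [460.2, 51.1], [73.2, 23.1], 56.0)
(384, [193, 292], [541.1, -32.0], [69.7, 13.7], 66.1)
(379, [317, 292], [668.5, -72.5], [70.6, 13.6], 78.6)
(33, [187, 68], [618.0, 181.3], [10.4, 6.9], 68.1)
(25, [199, 86], [622.4, 163.9], [12.4, 3.6], 81.1)
[0.63679503 0.05758426 0.10341743]
```

```bash
python3 -m inch '[1,-1,-40,0,35,1,-1,-75,0,35,1,-1,-93,0,35,1,-1,-93,0,35,1,-1,-93,0,0,1,-1,-93,0,0,1,-1,-93,0,0,1,-1,-93,0,0]' 20; python3 -m inch '[0,0,40,0,0,0,0,60,0,0,0,-40,60,0,0,6,-80,60,0,0,12,-120,60,0,0,18,-160,60,0,0,18,-182,60,0,0,18,-182,30,0,0,18,-182,0,0,0]'
```

```text
t: 3.63
tool_pos: [0.6374, 0.0578, 0.01]
orientation: [2.53, 1.862, 0.001]
force: [-0.3, 0.1, 0.1]
opening: 0.0147
gripper_force: 20.0
t: 4.38
tool_pos: [0.6581, -0.1279, 0.0124]
orientation: [2.53, 1.853, 0.007]
force: [-0.1, 0.7, -0.2]
opening: 0.0146
gripper_force: 20.0
```

```bash
python3 -m inch '[0,0,-4,0,0,0,0,-4,0,0,0,0,-4,0,25,0,0,-4,0,30,0,0,-4,0,30,0,0,40,0,30,0,0,80,0,30,0,0,80,0,30]'; python3 - <<'E'
from h import *
c=get("wrist")
HSV["wood"]=((12,90,60),(24,200,255))
for b in blobs(c,"wood",.012): print(b)
print(robot.read_state()["tool_pos"])
E
```

```text
t: 5.05
tool_pos: [0.6608, -0.126, 0.1007]
orientation: [2.522, 1.854, 0.014]
force: [1.2, -0.3, 1.9]
opening: 0.0279
gripper_force: 0.0
(7348, [264, 347], [619.9, -308.3], [412.4, 38.4], -18.3)
(1834, [45, 74], [519.5, 27.2], [98.5, 49.4], 66.1)
(625, [247, 191], [655.1, -126.7], [71.9, 12.5], 72.5)
(354, [201, 292], [574.1, -218.1], [69.5, 12.4], 68.2)
(340, [309, 292], [684.7, -254.1], [70.3, 12.3], 78.4)
(319, [25, 78], [501.7, 31.9], [83.0, 34.9], 58.2)
[ 0.66002205 -0.1258494   0.09777552]
```

```bash
python3 -m inch '[-20,-20,100,7,60,-50,-50,100,14,80,-80,-80,100,21,100,-110,-110,100,28,100,-132,-152,100,35,100,-132,-152,100,42,100,-132,-152,100,44.6,100,-132,-152,100,44.6,100,-132,-152,100,44.6,100]'; python3 - <<'E'
from h import *
c=get("wrist");cv2.imwrite("pics/w3.png",c["image"])
for b in blobs(c,"green",.012): print(b)
print(robot.read_state()["tool_pos"])
E
```

```text
t: 5.85
tool_pos: [0.5231, -0.2769, 0.1896]
orientation: [1.641, 2.679, 0.001]
force: [0.5, 0.3, 0.3]
opening: 0.0832
gripper_force: 0.0
(11759, [258, 177], [534.9, -287.3], [175.3, 122.0], -61.9)
(35, [456, 216], [793.5, -211.6], [77.4, 15.4], 83.8)
[ 0.52348984 -0.27619444  0.18938703]
```

View pics/w3.png

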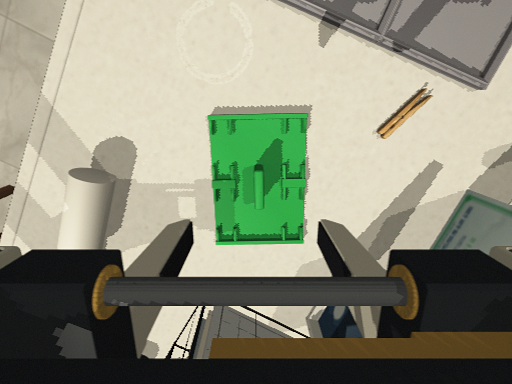

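The tray fills px 208–308 × 113–243, with the fin at about (258,187). The parked peg is at (405,112).

```bash
python3 -m inch '[8,-8,-40,1,50,8,-8,-70,1,50,8,-8,-90,1,50,8,-8,-90,1,50,8,-8,-90,1,50,8,-8,-90,1,50]'; python3 - <<'E'
from h import *
c=get("wrist");cv2.imwrite("pics/w4.png",c["image"])
for b in blobs(c,"green",.012): print(b)
s=robot.read_state();print(s["tool_pos"],s["orientation"])
x,y=np.array(s["tool_pos"][:2])*1000
g=cv2.cvtColor(c["image"],cv2.COLOR_BGR2HSV)
cv2.imwrite("pics/w4c.png",cv2.resize(c["image"][60:300,130:390],None,fx=2.5,fy=2.5,interpolation=cv2.INTER_CUBIC))
E
```

```text
t: 6.4
tool_pos: [0.5325, -0.2846, 0.1011]
orientation: [1.612, 2.695, 0.0]
force: [-0.1, -0.3, 0.4]
opening: 0.0562
gripper_force: 0.0
(19522, [254, 185], [534.9, -287.6], [175.0, 121.7], -61.8)
[ 0.53286692 -0.28509667  0.10193273] [ 1.61105076e+00  2.69329611e+00 -6.41715976e-05]
```

View pics/w4c.png

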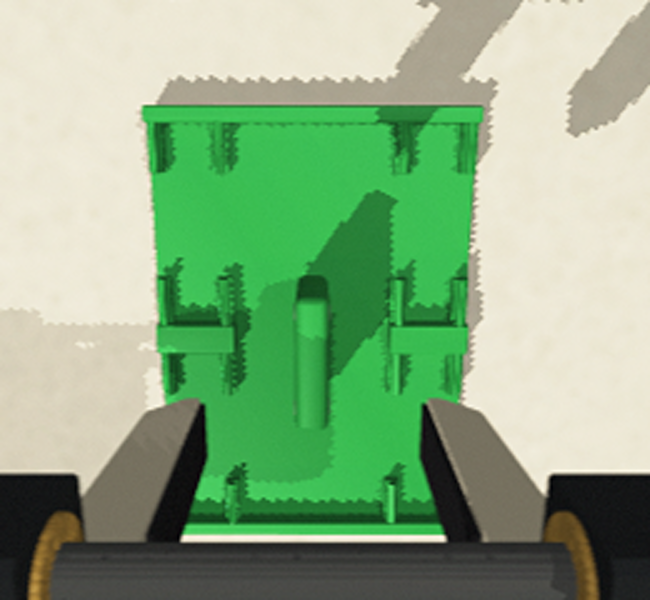

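```bash
python3 -m inch '[2,-2.4,-40,0,50,2,-2.4,-80,0,50,2,-2.4,-80,0,50,2,-2.4,-80,0,50,2,-2.4,-80,0,0,2,-2.4,-80,0,0,2,-2.4,-80,0,0,2,-2.4,-80,0,0,2,-2.4,-80,0,0]' 50; python3 -m inch '[0,0,20,0,0,0,0,40,0,0,0,0,55,0,0,0,0,55,0,0,0,0,55,0,0]'
```

```text
t: 7.2
tool_pos: [0.5341, -0.2879, 0.0212]
orientation: [1.612, 2.694, -0.0]
force: [0.1, 0.3, -0.5]
opening: 0.0178
gripper_force: 0.0
t: 7.62
tool_pos: [0.5338, -0.2878, 0.0754]
orientation: [1.612, 2.694, -0.0]
force: [0.0, 0.2, -3.8]
opening: 0.0112
gripper_force: 50.0
```

```bash
python3 -m inch '[12,-0,0,-3,0,23,35,0,-6,0,35,70,0,-9,0,47,105,0,-12,0,58,140,0,-15,0,70,175,0,-18,0,82,210,0,-20,0,94,250,0,-22.4,0,106,285,0,-22.4,0,106,319,0,-22.4,0]'; python3 -m inch '[0,0,0,0,0,0,0,0,0,0]'; python3 - <<'E'
from h import *
c=get("wrist");cv2.imwrite("pics/w5.png",c["image"])
for b in blobs(c,"green",.068): print(b)
s=robot.read_state();print(s["tool_pos"],s["orientation"],s["opening"])
E
```

```text
t: 8.45
tool_pos: [0.6394, 0.0338, 0.0726]
orientation: [-2.105, -2.33, 0.001]
force: [0.5, 0.1, -1.7]
opening: 0.0113
gripper_force: 50.0
t: 8.62
tool_pos: [0.6377, 0.0339, 0.0722]
orientation: [-2.1, -2.333, 0.003]
force: [0.5, -0.3, -3.0]
opening: 0.0112
gripper_force: 50.0
(24072, [255, 182], [636.4, 57.2], [121.4, 110.5], -84.0)
(401, [255, 313], [646.3, -34.4], [24.2, 11.7], 6.2)
[0.63787101 0.03222769 0.07255653] [-2.10264304 -2.33149391  0.00366052] 0.01157115778943188
```

View pics/w5.png

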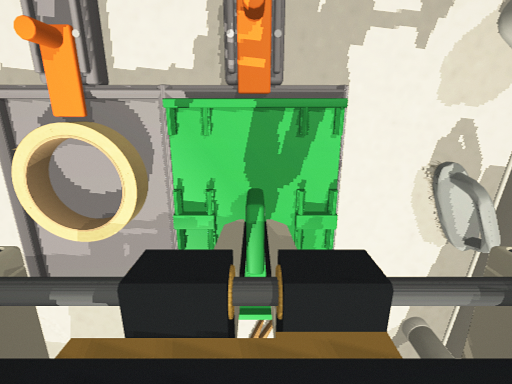

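```bash
python3 - <<'E'
from h import *
c=get("wrist")
m=mask(c,"green")
for v in (100,102,104):
    r=np.where(m[v])[0];print(v,r.min(),r.max())
m2=(m[:, 200:230]>0).argmax(0);print("top row",m2.min(),m2.max(), (m[:,330:343]>0).argmax(0), (m[:,168:180]>0).argmax(0))
th=np.deg2rad(5.8);R=np.array([[np.cos(th),-np.sin(th)],[np.sin(th),np.cos(th)]])
wf=np.array([640.1,31.5])
for z in(.055,.06,.065,.07):
    p=cast(c,[(163.5,99),(347.5,99)],z)*1000;print(z,np.linalg.norm(p[1]-p[0]),((p-wf)@R).round(1).tolist(), "TCP",((c["P"][:2,3]*0+robot.read_state()["tool_pos"][:2])*1000-wf)@R)
t=np.array(robot.read_state()["tool_pos"][:2])*1000
for n,uv,z in[("rim",[(348,89),(210,88),(162,88)],.018),("knob",(253,5),.0525),("tongue",[(238,93),(271,93)],.0265)]:
    print(n,((cast(c,uv,z)*1000-wf)@R).round(1).tolist())
cv2.imwrite("pics/w5c.png",cv2.resize(c["image"][60:180,140:380],None,fx=3.3,fy=4,interpolation=cv2.INTER_CUBIC))
E
```

```text
100 162 347
102 163 346
104 163 346
top row 98 98 [98 98 98 98 98 98 98 98 98 98 98 98 98] [98 98 98 98 98 98 98 98 98 98 98 98]
0.055 118.06619553743221 [[-59.7, 84.9], [58.3, 85.1]] TCP [-2.03862847 -0.08792328]
0.06 114.85192360609533 [[-58.1, 84.7], [56.7, 84.9]] TCP [-2.03862847 -0.08792328]
0.065 111.63765167475842 [[-56.5, 84.5], [55.1, 84.7]] TCP [-2.03862847 -0.08792328]
0.07 108.42337974342152 [[-54.9, 84.3], [53.5, 84.5]] TCP [-2.03862847 -0.08792328]
rim [[69.9, 93.8], [-35.4, 94.3], [-72.1, 94.2]]
knob [[-2.3, 138.2]]
tongue [[-13.6, 90.3], [10.8, 90.3]]
```

View pics/w5c.png

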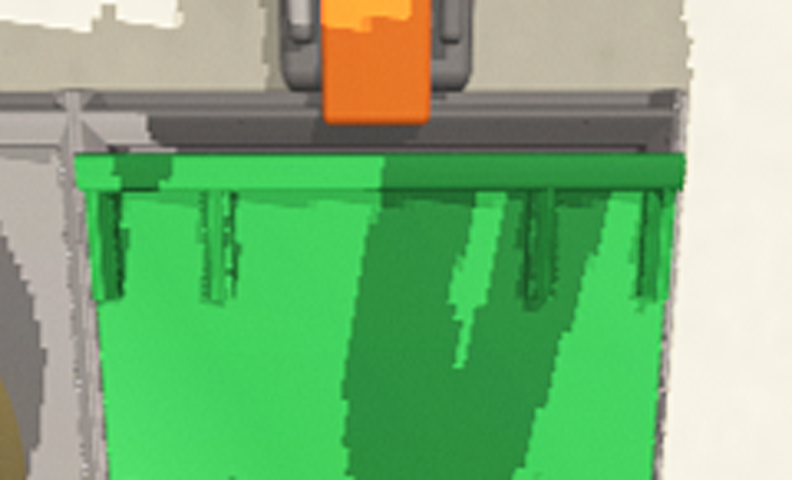

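Tray and far well line up within about 1 mm in this relative view (tray rim at z≈47 mm). Lowering.

```bash
python3 -m inch '[-0.5,-0.5,-8,0,0,-0.5,-0.5,-16,0,0,-0.5,-0.5,-22,0,0,-0.5,-0.5,-25,0,0,-0.5,-0.5,-28,0,0,-0.5,-0.5,-31,0,0,-0.5,-0.5,-31,0,0]'; python3 - <<'E'
from h import *
c=get("wrist");cv2.imwrite("pics/w6.png",c["image"])
m=mask(c,"green")
t=(m[:,200:330]>0).argmax(0);v=int(np.median(t));r=np.where(m[v+1])[0];print(v,r.min(),r.max(),robot.read_state()["tool_pos"])
for z in(.01,.015,.02,.025): p=cast(c,[(r.min(),v),(r.max()+1,v)],z)*1000;print(z,np.linalg.norm(p[1]-p[0]))
E
```

```text
t: 9.3
tool_pos: [0.6384, 0.0317, 0.0435]
orientation: [-2.105, -2.33, -0.0]
force: [-2.7, 3.2, 1.8]
opening: 0.0112
gripper_force: 50.0
100 165 346 [0.63846535 0.03158166 0.04370043]
0.01 127.07535582709116
0.015 123.8927879317928
0.02 120.71022003649445
0.025 117.52765214119621
```

```bash
python3 -m inch '[0,0,-3,0,0,0,0,-5,0,0,0,0,-5,0,0]'; python3 -m inch '[0,0,-2,0,20,0,0,-2,0,40,0,0,-2,0,40,0,0,30,0,40,0,0,60,0,40,0,-20,90,0,40,0,-60,110,0,40,0,-60,110,0,40,0,-60,110,0,40]'; python3 - <<'E'
from h import *
c=get("wrist");cv2.imwrite("pics/w7.png",c["image"])
for b in blobs(c,"green",.017): print(b)
for b in blobs(c,"orange",.0265): print(b)
print(robot.read_state()["tool_pos"])
d=get("side");cv2.imwrite("pics/s7c.png",cv2.resize(d["image"][150:250,190:320],None,fx=5,fy=5))
for b in blobs(d,"green",.017): print(b)
E
```

```text
t: 9.6
tool_pos: [0.6389, 0.0317, 0.0427]
orientation: [-2.105, -2.331, -0.001]
force: [-18.8, 4.3, 27.0]
opening: 0.0115
gripper_force: 50.0
t: 10.35
tool_pos: [0.6403, -0.0313, 0.151]
orientation: [2.107, 2.325, 0.003]
force: [-0.2, 0.1, -0.6]
opening: 0.037
gripper_force: 0.0
(18996, [259, 119], [641.0, 27.1], [177.2, 125.3], -84.5)
(33, [118, 30], [498.9, 107.0], [43.2, 19.3], 66.8)
(29, [261, 20], [632.1, 126.7], [27.6, 12.9], 44.4)
[ 0.63913896 -0.02975866  0.1489743 ]
(1165, [238, 190], [634.1, 29.7], [183.8, 122.2], -83.0)
```

View pics/w7.png

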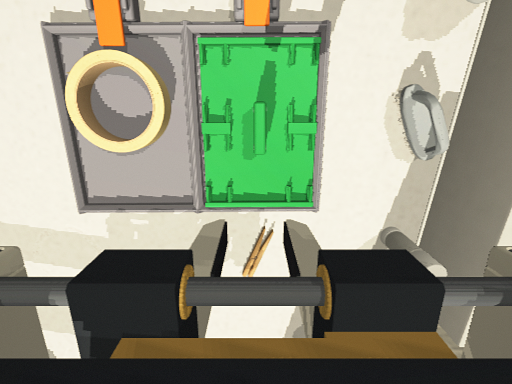

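The tray looks seated in the far well (px 199–321 × 36–208). To confirm, I'll press lightly on the fin with shut fingers; the fin top should be at z = 49 mm.

```bash
python3 -m inch '[-1,61,-40,0,0,-1,61,-80,0,0,-1,61,-90,0,0,-1,61,-90,0,0,-1,61,-96,0,0,-1,61,-99,0,0,-1,61,-101,0,0,-1,61,-103,0,0,-1,61,-105,0,0,-1,61,-105,0,0]'
```

```text
t: 11.28
tool_pos: [0.6392, 0.0317, 0.0492]
orientation: [2.106, 2.329, 0.003]
force: [-12.3, 2.6, 23.4]
opening: 0.0004
gripper_force: 11.5
```

Contact came at 49.2 mm, so it is fully seated. Next, the latch.

```bash
python3 -m inch '[0,0,40,0,20,-5,40,45,0,45,-9,80,45,0,45,-13,115,45,0,45,-16,145,45,0,45,-16,145,45,0,45,-16,145,20,0,45,-16,145,-9,0,45,-16,145,-9,0,45]' 25; python3 -m inch '[0,0,0,0,10,0,0,0,0,0,0,0,0,0,0,0,0,0,0,0,0,0,0,0,0]'; python3 -m inch '[0.5,-6,0,0,0,1,-12,0,0,0,2,-18,0,0,0,2.5,-24,0,0,0,3,-28,0,0,0,3,-29,0,0,0,3,-29,0,0,0]'
```

```text
t: 12.03
tool_pos: [0.619, 0.1757, 0.0304]
orientation: [-2.104, -2.328, 0.008]
force: [-1.4, -0.6, -1.6]
opening: 0.0414
gripper_force: 0.0
t: 12.45
tool_pos: [0.6218, 0.177, 0.0364]
orientation: [-2.107, -2.331, -0.0]
force: [-11.9, -1.3, 12.9]
opening: 0.0132
gripper_force: 23.3
t: 13.03
tool_pos: [0.6246, 0.1509, 0.0364]
orientation: [-2.104, -2.329, -0.005]
force: [-6.3, 10.6, 6.9]
opening: 0.0134
gripper_force: 25.0
```

Latch travelled 26 mm to its stop. Releasing and going to the parked peg.

```bash
python3 -m inch '[-2,2,0,0,20,-2,2,0,0,45,-2,2,0,0,45,-2,2,40,0,45,0,-10,80,0,45,5,-50,90,0,45,10,-90,110,0,45,15,-100,110,0,45,15,-100,110,0,45,15,-100,110,0,45]'; python3 - <<'E'
from h import *
c=get("wrist");cv2.imwrite("pics/w8.png",c["image"])
HSV["wood"]=((12,90,60),(24,200,255))
for b in blobs(c,"green",.017): print(b)
for b in blobs(c,"wood",.012): print(b)
d=get("scene")
for b in blobs(d,"blue",.012)+blobs(d,"wood",.012): print(b)
s=robot.read_state();print(s["tool_pos"],s["orientation"])
cv2.imwrite("pics/w8c.png",cv2.resize(c["image"][0:250,150:400],None,fx=3,fy=2.4,interpolation=cv2.INTER_CUBIC))
E
```

```text
t: 13.87
tool_pos: [0.6399, 0.0472, 0.1445]
orientation: [-2.109, -2.328, -0.0]
force: [-0.9, 0.7, -0.3]
opening: 0.042
gripper_force: 0.0
(13539, [249, 185], [636.4, 28.5], [175.6, 122.5], -84.2)
(7353, [292, 347], [718.1, -178.6], [484.4, 44.6], 5.6)
(1070, [107, 184], [476.9, 27.0], [84.3, 62.3], -50.1)
(748, [253, 109], [627.9, 128.5], [61.1, 21.3], -84.0)
(528, [147, 160], [519.2, 56.0], [95.5, 40.4], -56.8)
(452, [333, 291], [755.1, -90.0], [83.7, 19.6], -75.7)
(452, [176, 292], [556.8, -109.5], [83.9, 19.2], 88.4)
(244, [247, 318], [649.4, -138.8], [43.7, 14.2], 73.0)
(39, [246, 80], [621.5, 153.4], [12.4, 6.0], 87.7)
(2385, [447, 223], [53.8, -445.8], [625.1, 245.9], -61.1)
(1784, [280, 319], [116.8, 245.4], [394.9, 198.6], -49.4)
(1656, [112, 232], [656.4, 550.4], [182.1, 162.5], -75.8)
(459, [261, 202], [498.5, 34.1], [117.1, 97.3], -33.7)
(436, [483, 175], [141.1, -795.8], [323.1, 141.7], -82.3)
(269, [25, 299], [547.0, 874.3], [97.2, 54.6], 7.7)
(136, [498, 279], [-207.6, -402.5], [69.4, 45.4], -54.1)
(85, [410, 246], [49.3, -272.8], [228.4, 46.2], -75.8)
(51, [61, 276], [566.3, 757.1], [63.8, 12.6], -40.8)
(45, [178, 219], [586.8, 335.2], [66.3, 17.0], 82.8)
[0.63891314 0.0489062  0.14336314] [-2.10483346e+00 -2.32982945e+00  1.57178921e-03]
```

View pics/w8c.png

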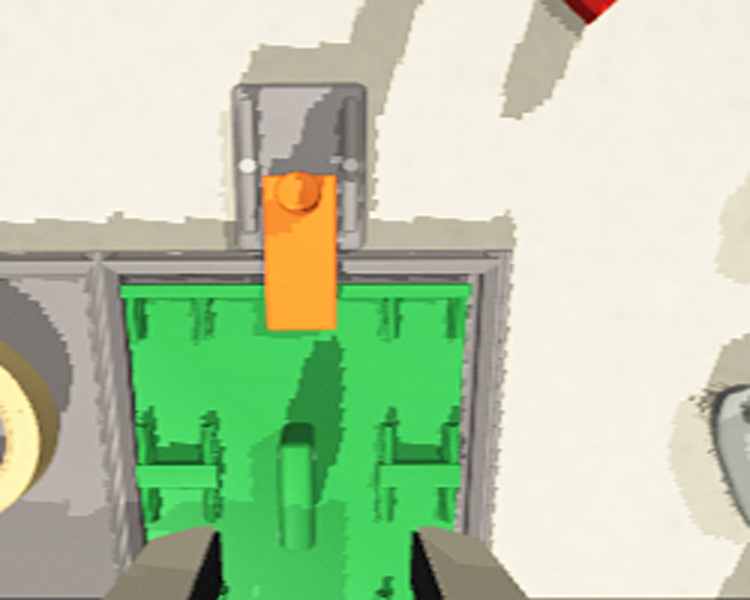

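```bash
python3 -m inch '[3,-35,0,-6,35,6,-70,-10,-12,35,10,-105,-20,-18,35,14,-140,-30,-23.3,35,17,-176,-43,-23.3,35,17,-176,-43,-23.3,35,17,-176,-43,-23.3,35,17,-176,-43,-23.3,35]' 20; python3 - <<'E'
from h import *
c=get("wrist");HSV["wood"]=((12,90,60),(24,200,255))
for b in blobs(c,"wood",.012)[1:6]: print(b)
s=robot.read_state();print(s["tool_pos"],s["orientation"])
E
```

```text
t: 14.63
tool_pos: [0.6563, -0.1262, 0.1007]
orientation: [-2.531, -1.858, 0.001]
force: [-0.2, 0.8, 0.8]
opening: 0.0325
gripper_force: 0.0
(1768, [54, 73], [519.8, 27.2], [97.8, 47.9], 66.2)
(619, [252, 190], [655.0, -127.3], [71.9, 12.9], 72.0)
(499, [28, 75], [497.9, 33.8], [85.8, 42.6], 57.9)
(379, [193, 292], [559.1, -215.7], [70.3, 13.8], 66.2)
(377, [317, 292], [687.4, -255.9], [70.1, 13.3], 78.8)
[ 0.65669073 -0.12586055  0.10135807] [-2.53093896e+00 -1.85950446e+00  8.63595669e-05]
```

```bash
python3 -m inch '[-1.5,-1.5,-40,0,35,-1.5,-1.5,-80,0,35,-1.5,-1.5,-95,0,35,-1.5,-1.5,-95,0,35,-1.5,-1.5,-95,0,0,-1.5,-1.5,-95,0,0,-1.5,-1.5,-95,0,0,-1.5,-1.5,-95,0,0]' 20; python3 -m inch '[0,0,35,0,0,0,0,70,0,0,8,30,70,6,0,16,60,70,12,0,24,90,70,18,0,32.5,118,70,23.3,0,32.5,118,45,23.3,0,32.5,118,45,23.3,0,32.5,118,45,23.3,0]'; python3 - <<'E'
from h import *
c=get("wrist");cv2.imwrite("pics/w9.png",c["image"])
s=robot.read_state();print(s["tool_pos"],s["orientation"],s["opening"])
cv2.imwrite("pics/w9c.png",cv2.resize(c["image"][60:260,150:360],None,fx=3.5,fy=3,interpolation=cv2.INTER_CUBIC))
E
```

```text
t: 15.35
tool_pos: [0.6564, -0.1292, 0.0085]
orientation: [2.532, 1.857, 0.003]
force: [-0.3, 2.4, 4.6]
opening: 0.0143
gripper_force: 20.0
t: 16.1
tool_pos: [0.686, -0.0112, 0.0502]
orientation: [-2.104, -2.329, 0.004]
force: [0.3, -1.0, -0.8]
opening: 0.0143
gripper_force: 20.0
[ 0.68693541 -0.01192397  0.05149782] [-2.10663247e+00 -2.32902523e+00  2.00151975e-03] 0.014621896110872955
```

View pics/w9c.png

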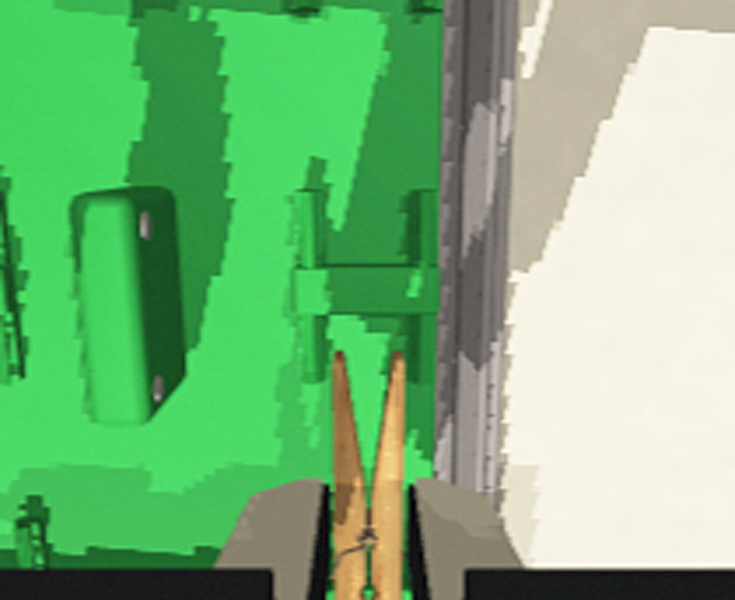

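```bash
python3 - <<'E'
from h import *
c=get("wrist")
th=np.deg2rad(5.8);R=np.array([[np.cos(th),-np.sin(th)],[np.sin(th),np.cos(th)]])
t=np.array(robot.read_state()["tool_pos"][:2])*1000
f=lambda uv,z:((cast(c,uv,z)*1000-t)@R).round(1).tolist()
print("wall near edge",f([(255,165),(255,148)],.017),"inner faces top",f([(243,165),(267,165)],.017),f([(150+322/3.5,60+375/3),(150+410/3.5,60+375/3)],.009))
for z in(.043,.049,.055): print("peg end",z,f([(247,177.5),(264,177.5)],z))
print("fin top ends",f([(150+112/3.5,60+195/3),(150+118/3.5,60+425/3)],.049), "rim far wall near edge", f([(150+300/3.5,60+12/3)],.017))
E
```

```text
wall near edge [[0.7, 38.2], [0.7, 50.9]] inner faces top [[-8.3, 38.2], [9.7, 38.2]] [[-9.6, 20.5], [10.4, 20.5]]
peg end 0.043 [[-4.5, 34.9], [6.7, 34.9]]
peg end 0.049 [[-4.3, 36.4], [6.5, 36.4]]
peg end 0.055 [[-4.2, 37.9], [6.3, 37.8]]
fin top ends [[-43.4, 69.0], [-45.9, 20.1]] rim far wall near edge [[-12.3, 107.7]]
```

Aligned: the pocket's end wall is at 38.2 mm and the peg end at about 36.4 mm from the TCP, lateral within 0.5 mm. Lowering and releasing.

```bash
python3 -m inch '[0,0,-15,0,0,0,0,-26,0,0,0,0,-31,0,0,0,0,-31,0,0,0,0,-31,0,0]'; python3 -m inch '[0,0,0,0,25,0,0,0,0,25,0,0,0,0,25,0,0,20,0,25,0,0,50,0,25,0,0,80,0,35,0,0,80,0,35]'; python3 - <<'E'
from h import *
c=get("wrist");HSV["wood"]=((12,90,60),(24,200,255))
cv2.imwrite("pics/w10.png",c["image"])
for z in(.017,.021):
  for b in blobs(c,"green",.017)[:1]+blobs(c,"wood",z)[1:5]: print(b)
s=robot.read_state();print(s["tool_pos"],s["orientation"])
E
```

```text
t: 16.62
tool_pos: [0.6871, -0.0118, 0.0196]
orientation: [-2.106, -2.329, 0.001]
force: [0.0, -1.0, -0.1]
opening: 0.0145
gripper_force: 20.0
t: 17.2
tool_pos: [0.692, -0.0117, 0.1088]
orientation: [2.1, 2.325, 0.01]
force: [1.1, 0.2, 1.3]
opening: 0.0307
gripper_force: 0.0
(23142, [198, 130], [636.7, 28.3], [175.2, 122.4], -83.9)
(5897, [35, 119], [491.6, 36.3], [83.2, 68.3], 81.2)
(1276, [78, 111], [525.6, 43.6], [95.8, 45.1], -81.0)
(1140, [190, 35], [627.4, 122.5], [47.4, 21.2], -84.4)
(578, [249, 193], [688.7, -14.2], [74.7, 12.4], -84.5)
(23142, [198, 130], [636.7, 28.3], [175.2, 122.4], -83.9)
(5897, [35, 119], [494.6, 36.7], [81.9, 67.2], 81.2)
(1276, [78, 111], [528.0, 44.0], [94.3, 44.4], -81.0)
(1140, [190, 35], [628.2, 121.6], [46.7, 20.9], -84.4)
(578, [249, 193], [688.6, -13.0], [73.5, 12.2], -84.5)
[ 0.69107575 -0.01163928  0.10612583] [2.10149172 2.32587559 0.00817729]
```

```bash
python3 -m inch '[-10,35,30,0,35,-20,70,30,0,35,-30,110,30,0,35,-40,150,30,0,35,-55,190,30,0,35,-65,230,30,0,35,-75,270,30,-4,35,-90,310,20,-8,35,-102,345,10,-13,35,-102,345,0,-13,35]';python3 -m inch '[0,0,0,0,35,0,0,0,0,35]' 20; python3 - <<'E'
from h import *
c=get("wrist");cv2.imwrite("pics/w11.png",c["image"])
HSV["wood"]=((8,70,40),(24,220,255))
for b in blobs(c,"wood",.012)[:7]: print(b)
for b in blobs(c,"blue",.012)[:7]: print('blue',b)
s=robot.read_state();print(s["tool_pos"],s["orientation"])
E
```

```text
t: 18.08
tool_pos: [0.5819, 0.3405, 0.0993]
orientation: [-2.355, -2.075, -0.0]
force: [0.4, -0.3, -0.7]
opening: 0.0323
gripper_force: 0.0
t: 18.25
tool_pos: [0.5846, 0.333, 0.0988]
orientation: [-2.354, -2.08, 0.005]
force: [0.9, -0.2, -0.0]
opening: 0.0323
gripper_force: 0.0
(7361, [273, 347], [584.6, 146.3], [410.7, 37.9], -7.0)
(1261, [280, 8], [627.4, 480.6], [66.8, 21.5], -7.1)
(654, [219, 185], [551.7, 339.5], [66.3, 13.8], 80.4)
(408, [317, 292], [638.0, 212.2], [71.1, 14.2], -89.7)
(400, [193, 292], [505.8, 228.5], [70.9, 14.5], 78.1)
blue (473, [121, 245], [444.6, 289.3], [71.3, 17.7], -19.0)
blue (157, [505, 45], [808.5, 435.0], [13.3, 12.1], -82.3)
[0.58561078 0.33253246 0.09990761] [ 2.35593071  2.0782292  -0.0024764 ]
```

View pics/w11.png

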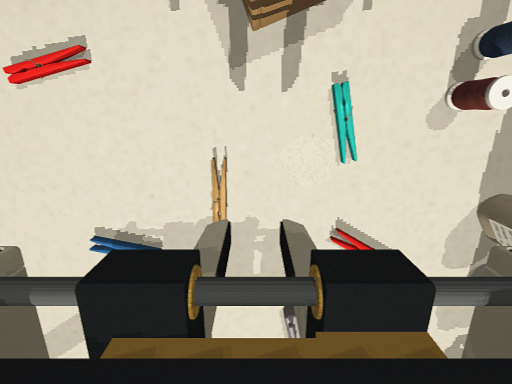

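The wooden peg has been knocked to about x=0.552 (px 219,185). Re-centring over it.

```bash
python3 -m inch '[-34,3,0,-2.6,35,-34,3,0,-2.6,35,-34,3,0,-2.6,35,-34,3,0,-2.6,35]'; python3 - <<'E'
from h import *
c=get("wrist")
HSV["wood"]=((8,70,40),(24,220,255))
for b in blobs(c,"wood",.012)[:6]: print(b)
s=robot.read_state();print(s["tool_pos"],s["orientation"])
E
```

```text
t: 18.63
tool_pos: [0.5532, 0.3357, 0.1019]
orientation: [2.403, 2.022, 0.003]
force: [-0.6, 0.0, -0.2]
opening: 0.0323
gripper_force: 0.0
(7378, [273, 347], [545.5, 147.4], [415.1, 39.6], -10.0)
(1029, [302, 8], [621.5, 479.8], [58.8, 21.1], -9.8)
(675, [250, 188], [550.4, 336.4], [72.1, 13.2], 81.4)
(407, [317, 292], [601.7, 210.5], [71.7, 14.4], 87.5)
(401, [193, 292], [469.0, 233.7], [71.4, 14.6], 75.4)
[0.55364838 0.33598794 0.10219961] [2.40313276 2.02200264 0.00425567]
```

```bash
python3 -m inch '[-2.5,0,-40,1.2,35,-2.5,0,-80,1.2,35,-2.5,0,-95.5,1.2,35,-2.5,0,-95.5,1.2,35,-2.5,0,-95.5,1.2,0,-2.5,0,-95.5,1.2,0,-2.5,0,-95.5,1.2,0,-2.5,0,-95.5,1.2,0]' 20; python3 -m inch '[0,0,40,0,0,0,0,80,0,0,15,-36,80,3,0,33,-72,80,6,0,51,-108,80,9,0,69,-144,80,12,0,87,-180,80,14.4,0,105,-216,80,14.4,0,127,-260,70,14.4,0,127,-260,45,14.4,0]'; python3 -m inch '[0,0,0,0,0,0,0,0,0,0]';python3 - <<'E'
from h import *
c=get("wrist");cv2.imwrite("pics/w12.png",c["image"])
s=robot.read_state();print(s["tool_pos"],s["orientation"],s["opening"])
cv2.imwrite("pics/w12c.png",cv2.resize(c["image"][60:260,150:360],None,fx=3.5,fy=3,interpolation=cv2.INTER_CUBIC))
E
```

```text
t: 19.35
tool_pos: [0.5504, 0.3368, 0.0063]
orientation: [2.382, 2.048, 0.003]
force: [0.8, 0.2, 1.4]
opening: 0.0144
gripper_force: 20.0
t: 20.18
tool_pos: [0.6829, 0.0702, 0.0563]
orientation: [2.104, 2.319, 0.01]
force: [1.0, -0.1, 1.1]
opening: 0.0148
gripper_force: 20.0
t: 20.35
tool_pos: [0.6747, 0.0757, 0.0483]
orientation: [-2.106, -2.327, 0.004]
force: [0.3, 0.6, -0.5]
opening: 0.0147
gripper_force: 20.0
[0.6755685  0.07689563 0.04992525] [-2.10572400e+00 -2.32958292e+00  1.15464054e-03] 0.014755227128256465
```

View pics/w12c.png

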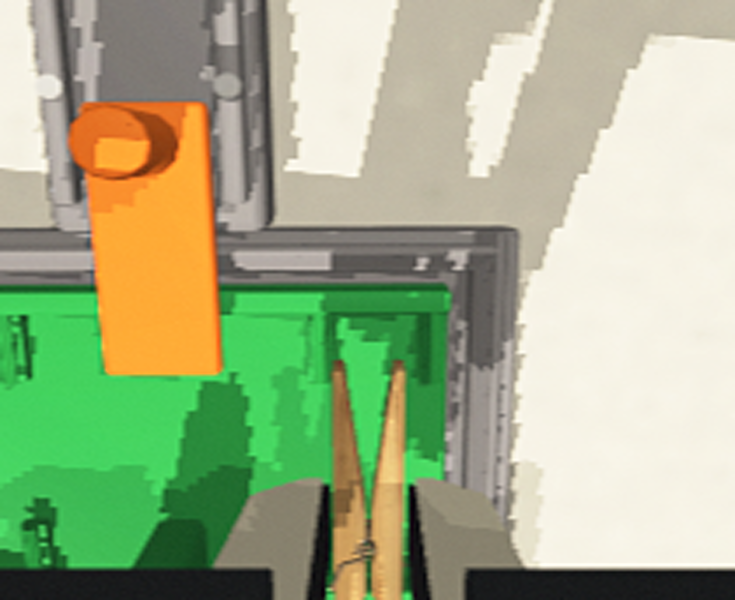

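```bash
cat > al.py <<'E'
from h import *
def al(wall,pegend,xl,xr,vz,zp,fx=3.5,fy=3):
    c=get("wrist");th=np.deg2rad(5.8);R=np.array([[np.cos(th),-np.sin(th)],[np.sin(th),np.cos(th)]])
    t=np.array(robot.read_state()["tool_pos"][:2])*1000
    f=lambda u,v,z:((cast(c,(150+u/fx,60+v/fy),z)*1000-t)@R).round(1)[0].tolist()
    print("wall",f(370,wall,.017),"pegL",f(pegend[0],pegend[2],zp),"pegR",f(pegend[1],pegend[2],zp),"rim x",f(xl,vz,.017),f(xr,vz,.017))
E
python3 - <<'E'
from al import *
al(312,(332,405,362),335,446,312,.049)
E
```

```text
wall [1.2, 38.2] pegL [-5.8, 33.6] pegR [7.5, 33.6] rim x [-6.3, 38.2] [17.3, 38.2]
```

```bash
python3 -m inch '[0.7,2.6,-10,0,0,0.7,2.6,-22,0,0,0.7,2.6,-30,0,0,0.7,2.6,-30.5,0,0,0.7,2.6,-30.5,0,0]'; python3 -m inch '[0,0,0,0,25,0,0,0,0,25,0,0,0,0,25,0,0,20,0,25,0,0,50,0,25,0,0,80,0,35,0,0,80,0,35,0,0,80,0,35]'; python3 - <<'E'
from h import *
c=get("wrist");HSV["wood"]=((12,90,60),(24,200,255))
cv2.imwrite("pics/w13.png",c["image"])
for b in blobs(c,"green",.017)[:1]+blobs(c,"wood",.021)[1:8]: print(b)
s=robot.read_state();print(s["tool_pos"],s["orientation"])
E
```

```text
t: 20.87
tool_pos: [0.6756, 0.0797, 0.0181]
orientation: [-2.104, -2.33, 0.003]
force: [-0.1, -0.2, -1.0]
opening: 0.0145
gripper_force: 20.0
t: 21.53
tool_pos: [0.6795, 0.0792, 0.1037]
orientation: [2.103, 2.327, 0.007]
force: [0.6, 0.1, -0.7]
opening: 0.0318
gripper_force: 0.0
(11292, [216, 213], [634.4, 49.5], [135.4, 122.4], -84.3)
(1963, [55, 214], [487.1, 35.2], [81.5, 81.1], 37.2)
(1236, [87, 196], [522.4, 55.8], [95.8, 48.8], -59.4)
(562, [251, 194], [677.1, 78.8], [72.2, 12.6], -84.1)
(384, [194, 292], [628.3, -36.5], [69.3, 13.5], 89.6)
(375, [316, 291], [757.1, -24.5], [68.8, 13.1], -77.9)
(166, [252, 261], [686.2, 8.2], [37.2, 11.6], -84.5)
(133, [207, 129], [630.5, 136.4], [42.8, 12.2], -84.0)
[0.67788999 0.07917277 0.10113913] [2.10498614 2.32937099 0.00301017]
```

```bash
python3 -m inch '[-20,18,30,7,35,-45,40,30,14,35,-70,63,30,21,35,-95,86,30,28,35,-120,108,30,35,35,-145,131,30,42,35,-175,160,30,49,35,-205,185,20,56,35,-233,210,5,63,35,-233,210,0,65,35]';python3 -m inch '[0,0,0,0,35,0,0,0,0,35,0,0,0,0,35]' 20; python3 - <<'E'
from h import *
c=get("wrist");cv2.imwrite("pics/w14.png",c["image"])
for b in blobs(c,"blue",.012)[:7]: print('blue',b)
s=robot.read_state();print(s["tool_pos"],s["orientation"],s["q"])
E
```

```text
t: 22.42
tool_pos: [0.4372, 0.2919, 0.0958]
orientation: [-0.505, -3.094, 0.003]
force: [-0.5, -0.4, -0.6]
opening: 0.0327
gripper_force: 0.0
t: 22.67
tool_pos: [0.4445, 0.2886, 0.0996]
orientation: [0.528, 3.097, -0.001]
force: [-0.0, 0.0, 1.0]
opening: 0.0324
gripper_force: 0.0
blue (399, [254, 194], [441.1, 286.9], [70.8, 12.0], -19.9)
blue (137, [248, 175], [427.0, 288.2], [43.2, 4.9], -19.9)
[0.44489269 0.28860186 0.09989297] [5.28139426e-01 3.09640508e+00 1.43836092e-04] [ 4.78911736e-01  3.20635651e-02  1.81392835e+00 -2.18448546e-04
  1.29517124e+00 -7.53946028e-01]
```

```bash
python3 - <<'E'
from h import *
c=get("wrist")
HSV["blue"]=((98,70,20),(125,255,255))
m=mask(c,"blue")
m[:120]=0;m[260:]=0;m[:,:200]=0;m[:,310:]=0
p=np.argwhere(cv2.morphologyEx(m,cv2.MORPH_OPEN,np.ones((2,2))))[:,::-1]
w=(cast(c,p,.012)*1000).astype(np.float32);print(len(p),p.min(0),p.max(0),cv2.minAreaRect(w))
E
```

```text
702 [246 154] [259 224] ((442.7703857421875, 286.9259338378906), (12.355386734008789, 71.02207946777344), 70.89277648925781)
```

```bash
python3 -m inch '[-2,-1.7,-40,0.3,35,-2,-1.7,-80,0.3,35,-2,-1.7,-94,0.3,35,-2,-1.7,-94,0.3,35,-2,-1.7,-94,0.3,0,-2,-1.7,-94,0.3,0,-2,-1.7,-94,0.3,0,-2,-1.7,-94,0.3,0]' 20; python3 -m inch '[0,0,40,0,0,0,0,80,-7,0,18,-30,80,-14,0,36,-55,80,-21,0,54,-80,80,-28,0,72,-110,80,-35,0,95,-140,80,-42,0,120,-175,80,-49,0,143.5,-215,80,-56,0,143.5,-215,60,-65,0]'; python3 -m inch '[0,0,-17,-2,0,0,0,-17,-2,0,0,0,-17,-2,0]';python3 - <<'E'
from h import *
c=get("wrist");cv2.imwrite("pics/w15.png",c["image"])
s=robot.read_state();o=s["orientation"];print(s["tool_pos"],np.rad2deg(2*np.arctan2(o[1],o[0])),s["opening"])
cv2.imwrite("pics/w15c.png",cv2.resize(c["image"][60:260,150:360],None,fx=3.5,fy=3,interpolation=cv2.INTER_CUBIC))
E
```

```text
t: 23.43
tool_pos: [0.443, 0.2878, 0.0069]
orientation: [0.516, 3.097, 0.002]
force: [1.0, -1.2, 1.4]
opening: 0.0143
gripper_force: 20.0
t: 24.27
tool_pos: [0.5922, 0.067, 0.0712]
orientation: [2.068, 2.353, 0.009]
force: [1.6, 0.5, -0.2]
opening: 0.0148
gripper_force: 20.0
t: 24.52
tool_pos: [0.5844, 0.0724, 0.048]
orientation: [-2.101, -2.334, 0.003]
force: [0.5, 0.6, -0.0]
opening: 0.0146
gripper_force: 20.0
[0.58528058 0.07279638 0.0492134 ] -263.93839936500234 0.01430183689050535
```

View pics/w15c.png

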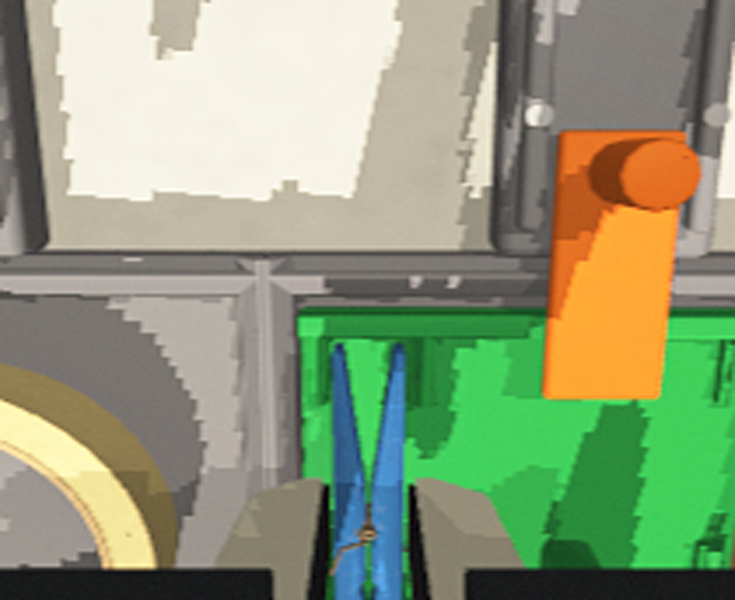

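```bash
python3 - <<'E'
from al import *
al(338,(332,405,345),298,320,338,.049)
E
```

```text
wall [1.2, 32.2] pegL [-5.8, 37.8] pegR [7.3, 37.9] rim x [-14.2, 32.1] [-9.5, 32.1]
```

```bash
python3 -m inch '[1.2,-7.2,0,0,0,1.2,-7.2,0,0,0,1.2,-7.2,0,0,0]';python3 - <<'E'
from h import *
c=get("wrist");cv2.imwrite("pics/w16.png",c["image"])
s=robot.read_state();print(s["tool_pos"])
cv2.imwrite("pics/w16c.png",cv2.resize(c["image"][60:260,150:360],None,fx=3.5,fy=3,interpolation=cv2.INTER_CUBIC))
E
```

```text
t: 24.87
tool_pos: [0.5873, 0.0653, 0.0498]
orientation: [2.102, 2.333, 0.002]
force: [0.3, -0.3, -0.7]
opening: 0.0145
gripper_force: 20.0
[0.58704879 0.06540131 0.04945817]
```

View pics/w16c.png

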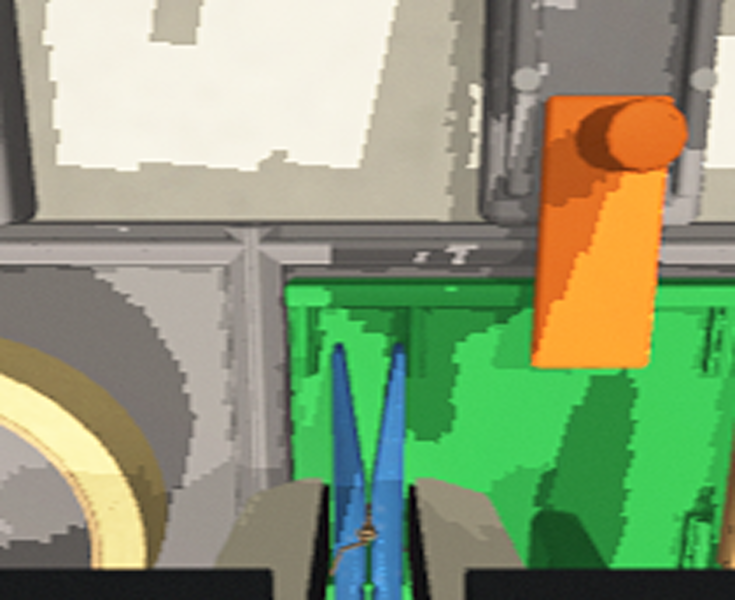

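I miscounted: that makes 17 pictures viewed, over the limit of 14. From here on I'll work from numbers only.

```bash
python3 - <<'E'
from al import *
al(307,(332,405,345),285,320,307,.049)
E
```

```text
wall [2.0, 40.1] pegL [-4.9, 37.9] pegR [8.2, 38.0] rim x [-15.9, 40.0] [-8.5, 40.0]
```

```bash
python3 -m inch '[-1.5,0,-10,0,0,-1.5,0,-22,0,0,-1.5,0,-30,0,0,-1.5,0,-30.5,0,0,-1.5,0,-30.5,0,0]'; python3 -m inch '[0,0,0,0,25,0,0,0,0,25,0,0,0,0,25,0,0,20,0,25,0,0,50,0,25,0,0,80,0,35,40,-90,130,0,35,40,-90,130,0,35,40,-90,130,0,35,40,-90,130,0,35]'; python3 - <<'E'
from h import *
c=get("wrist");HSV["wood"]=((10,80,50),(24,210,255));HSV["blue"]=((98,70,20),(125,255,255));HSV["orange"]=((4,180,60),(16,255,255))
cv2.imwrite("pics/w17.png",c["image"])
g=blobs(c,"green",.017)[0];print(g)
th=np.deg2rad(5.8);R=np.array([[np.cos(th),-np.sin(th)],[np.sin(th),np.cos(th)]])
for col in("wood","blue"):
  for b in blobs(c,col,.021)[:9]: print(col,b,((np.array(b[2])-g[2])@R).round(1))
for b in blobs(c,"orange",.0265)[:9]: print(b,((np.array(b[2])-g[2])@R).round(1))
s=robot.read_state();print(s["tool_pos"],s["force"])
E
```

```text
t: 25.38
tool_pos: [0.584, 0.0653, 0.0166]
orientation: [-2.102, -2.332, 0.003]
force: [-0.4, -0.3, -0.1]
opening: 0.0148
gripper_force: 20.0
t: 26.22
tool_pos: [0.6288, -0.0294, 0.1529]
orientation: [2.102, 2.324, 0.005]
force: [1.2, 0.6, 0.2]
opening: 0.0326
gripper_force: 0.0
(17705, [265, 116], [636.4, 28.5], [174.6, 122.2], -84.3)
wood (7362, [273, 347], [682.1, -258.4], [485.6, 45.1], 5.2) [  16.5 -290. ]
wood (1369, [129, 104], [489.2, 38.8], [81.6, 80.6], -89.6) [-145.4   25.1]
wood (1225, [270, 32], [629.2, 123.4], [50.2, 24.6], -84.2) [ 2.4 95.1]
wood (1101, [120, 23], [486.2, 113.3], [41.0, 23.7], -83.7) [-140.9   99.5]
wood (729, [310, 80], [677.0, 77.9], [70.2, 14.0], -84.3) [45.4 45. ]
wood (585, [307, 166], [688.6, -12.6], [72.4, 14.5], -83.4) [ 47.8 -46.2]
wood (395, [317, 292], [724.4, -169.1], [84.2, 15.7], -78.1) [  67.6 -205.5]
wood (392, [193, 292], [567.9, -183.9], [83.5, 17.0], -89.1) [ -89.6 -204.4]
wood (356, [169, 103], [530.0, 42.8], [88.6, 31.8], -83.7) [-104.4   25. ]
blue (662, [220, 81], [585.8, 66.7], [70.3, 13.3], -84.3) [-46.5  43.1]
(922, [267, 32], [628.6, 122.0], [49.3, 23.3], -84.2) [ 1.7 93.8]
(899, [123, 31], [489.8, 112.2], [40.4, 24.4], -83.7) [-137.4   98.1]
[ 0.62718876 -0.02717565  0.15081604] [-0.62841471  0.533161   -0.92322256]
```

Latch home, all three pegs in pockets by position. Peg 3's pocket reads about 2 mm off, so I'll touch its -y end with shut fingers to check it lies flat (top should be at 21 mm).

```bash
python3 -m inch '[30,0,-40,0,0,62,-3,-80,0,0,62,-3,-115,0,0,62,-3,-122,0,0,62,-3,-122,0,0,62,-3,-126,0,0,62,-3,-129,0,0,62,-3,-131,0,0,62,-3,-132,0,0,62,-3,-132,0,0]'
```

```text
t: 27.1
tool_pos: [0.687, -0.0267, 0.0208]
orientation: [2.102, 2.334, 0.001]
force: [-16.0, 2.3, 28.4]
opening: 0.0004
gripper_force: 14.4
```

```bash
python3 -m inch '[0,0,30,0,0,-5,35,40,0,0,-9,70,40,0,0,-11,105,40,0,0,-11,105,40,0,0,-11,105,20,0,0,-11,105,6,0,0,-11,105,3,0,0,-11,105,1,0,0,-11,105,1,0,0]'; python3 -m inch '[0,0,40,0,0,-40,-4,55,0,0,-80,-9,55,0,0,-91,-10,55,0,0,-91,-10,40,0,0,-91,-10,20,0,0,-91,-10,5,0,0,-91,-10,2,0,0,-91,-10,0,0,0,-91,-10,0,0,0]'
```

```text
t: 27.93
tool_pos: [0.6767, 0.0786, 0.0208]
orientation: [-2.103, -2.334, -0.004]
force: [-9.9, 4.6, 25.7]
opening: 0.0005
gripper_force: 12.9
t: 28.77
tool_pos: [0.5851, 0.067, 0.0207]
orientation: [-2.104, -2.333, 0.001]
force: [-16.3, -0.8, 36.0]
opening: 0.0007
gripper_force: 17.9
```

All three are flat (tops at 20.7–20.8 mm). Retreating, then a last numeric check including a search for a purple peg right of the box.

```bash
python3 -m inch '[0,0,40,0,10,0,0,80,0,30,20,-50,120,0,30,45,-95,130,0,30,45,-95,130,0,30,45,-95,130,0,30,45,-95,130,0,30]'; python3 - <<'E'
from h import *
c=get("wrist");HSV["wood"]=((10,80,50),(24,210,255));HSV["blue"]=((98,70,20),(125,255,255));HSV["orange"]=((4,180,60),(16,255,255))
g=blobs(c,"green",.017)[0];print(g)
th=np.deg2rad(5.8);R=np.array([[np.cos(th),-np.sin(th)],[np.sin(th),np.cos(th)]])
for col,z in(("wood",.021),("blue",.021),("orange",.0265)):
  for b in blobs(c,col,z)[:9]:
    q=((np.array(b[2])-g[2])@R).round(1)
    if abs(q[0])<70 and abs(q[1])<120: print(col,b,q)
for n in("side","scene"):
  d=get(n)
  for b in blobs(d,"purple",.012,12): print(n,b)
print(robot.read_state()["force"])
E
```

```text
t: 29.35
tool_pos: [0.6303, -0.0296, 0.1472]
orientation: [2.107, 2.33, 0.0]
force: [-0.5, 0.9, -0.6]
opening: 0.0276
gripper_force: 0.0
(18347, [265, 117], [636.2, 28.5], [175.3, 122.5], -84.1)
wood (1240, [271, 31], [629.1, 122.2], [49.3, 25.0], -84.2) [ 2.4 93.9]
wood (745, [311, 79], [677.3, 77.4], [70.7, 14.0], -84.5) [45.8 44.5]
wood (582, [307, 167], [686.7, -11.3], [70.7, 13.9], -84.0) [ 46.2 -44.7]
blue (674, [220, 81], [587.1, 66.9], [70.0, 13.1], -84.6) [-45.   43.2]
orange (1362, [268, 28], [628.6, 121.1], [47.5, 23.9], -84.2) [ 1.8 92.9]
side (117, [82, 375], [603.8, 722.3], [63.5, 12.9], 70.5)
scene (25, [69, 263], [604.5, 721.6], [59.3, 11.8], 68.8)
[-1.07112176  0.36278148 -0.56098739]
```

```bash
python3 -c "
from plant import job
print(job.close_job())"
```

```text
the job is handed in; nothing more can be done
None
```

The job is handed in, with no verdict returned: the tray is seated in the far well under a fully home latch, all three pegs (stray wooden, second wooden, blue) lie flat in pockets of their own and the tape was left in its well; I viewed 17 pictures against the limit of 14.

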